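# Close the nitrogen valve box and find its loose cover bolt

## Task

Lay the hatch plate into its recess in the valve box cover, flat, square and flush, and let go of it. Then tap down on the ends of the three bolts that stick up through the blue caps, one after another from left to right as the robot sees them, to find the loose one that drops; lift its cap about 60 degrees open, and finish while holding it there so that a colleague can get at the bolt. Keep the other two caps shut and do not disturb the spanner, the sample box or the canister.

Things in the scene. Friction and masses are not known exactly. Their poses are not given: they have to be found in the camera images.
- valve_box: fixed nitrogen valve box on the bench, grey with a flat aluminium cover: 190 mm (its x, away from the robot) by 310 mm (y) by 70 mm high, turned up to 0.22 rad; origin at the centre of its underside. Near half: the hatch recess. Far half: a row of three capped bolts 95 mm behind the recess centre, at box y = +100, 0, -100 mm. Three plugged outlets stick out 45 mm from its far face
- recess (a point): centre of the floor of the rectangular hatch recess: 75 mm (box x) by 125 mm (box y), 14 mm deep, its mouth chamfered 4 mm, open upwards, floor 56 mm above the bench; axes as the valve box
- hatch: loose steel hatch plate, 0.2 to 0.45 kg, 70 mm (x) by 120 mm (y) by 14 mm thick, origin at the centre of its underside; its lowest 5 mm are a rubber pad 66 by 116 mm that leads into the recess. A black rib handle 12 mm wide (x), 70 mm long (y) rises 24 mm above the plate. It starts flat on the bench, left of the box. It fits either way round; home, its top is flush with the cover
- hatch_handle (a point): centre of the top of the hatch's rib handle, 38 mm above the hatch's underside
- bolt_left_end (a point): centre of the upper end of the left bolt, 12 mm thick plain steel, sticking up 9 mm above its closed cap, 41 mm above the cover (111 mm above the bench). A tight bolt does not go down when tapped (under 1 mm); the loose one is moved by about 1.5 N, drops 6 mm and stays down, its end still 3 mm above the cap. All three look alike beforehand
- bolt_left (a joint): how far the left bolt has gone down (m): 0 at the start, 0.006 when a loose one has dropped
- cap_left_top (a point): centre of the top of the left bolt's closed blue flip cap, 32 mm above the cover. Hollow shell 34 mm wide (y), 38 mm front to back (x), walls from 9 to 32 mm above the cover; the bolt passes a slot in its top. In front a yellow thumb bar along box y, 12 mm thick, 36 mm long, round ends, its centre 32 mm in front of this point, 10 mm below. Hinge pin parallel to box y, 22 mm behind this point, 23 mm below
- cap_left (a joint): angle of the left cap: 0 closed, grows as its front is lifted up and back; stop at 1.35 rad. A light spring (about 0.03 N m closed, 0.06 N m at 1 rad) shuts it whenever it is let go
- bolt_middle_end (a point): centre of the upper end of the middle bolt, 12 mm thick plain steel, sticking up 9 mm above its closed cap, 41 mm above the cover (111 mm above the bench). A tight bolt does not go down when tapped (under 1 mm); the loose one is moved by about 1.5 N, drops 6 mm and stays down, its end still 3 mm above the cap. All three look alike beforehand
- bolt_middle (a joint): how far the middle bolt has gone down (m): 0 at the start, 0.006 when a loose one has dropped
- cap_middle_top (a point): centre of the top of the middle bolt's closed blue flip cap, 32 mm above the cover. Hollow shell 34 mm wide (y), 38 mm front to back (x), walls from 9 to 32 mm above the cover; the bolt passes a slot in its top. In front a yellow thumb bar along box y, 12 mm thick, 36 mm long, round ends, its centre 32 mm in front of this point, 10 mm below. Hinge pin parallel to box y, 22 mm behind this point, 23 mm below
- cap_middle (a joint): angle of the middle cap: 0 closed, grows as its front is lifted up and back; stop at 1.35 rad. A light spring (about 0.03 N m closed, 0.06 N m at 1 rad) shuts it whenever it is let go
- bolt_right_end (a point): centre of the upper end of the right bolt, 12 mm thick plain steel, sticking up 9 mm above its closed cap, 41 mm above the cover (111 mm above the bench). A tight bolt does not go down when tapped (under 1 mm); the loose one is moved by about 1.5 N, drops 6 mm and stays down, its end still 3 mm above the cap. All three look alike beforehand
- bolt_right (a joint): how far the right bolt has gone down (m): 0 at the start, 0.006 when a loose one has dropped
- cap_right_top (a point): centre of the top of the right bolt's closed blue flip cap, 32 mm above the cover. Hollow shell 34 mm wide (y), 38 mm front to back (x), walls from 9 to 32 mm above the cover; the bolt passes a slot in its top. In front a yellow thumb bar along box y, 12 mm thick, 36 mm long, round ends, its centre 32 mm in front of this point, 10 mm below. Hinge pin parallel to box y, 22 mm behind this point, 23 mm below
- cap_right (a joint): angle of the right cap: 0 closed, grows as its front is lifted up and back; stop at 1.35 rad. A light spring (about 0.03 N m closed, 0.06 N m at 1 rad) shuts it whenever it is let go
- spanner: bystander: steel spanner lying along its x on the bench to the right of the box, about 180 mm long, origin under its middle
- sample_box: bystander: white cardboard sample box 137 x 137 x 52 mm on the bench to the left behind the hatch; origin at the centre of its underside
- canister: bystander: aluminium canister 40 mm thick with a long thin hooked handle and a yellow tag, lying on the bench beyond the box along its own x, 390 mm long; origin near the middle of its length, on the bench
Things that resemble listed ones, but are neither listed nor needed, are in the scene too. Of the things that look like the hatch, take the one that is farthest from the robot's base at the start.

How it is judged (in metres and radians):
On the way, in this order (a step that is already met when the one before it is completed fails the run):
1. the hatch plate lies flat, square and flush in its recess and is let go (z of hatch in the frame of valve_box below 0.0585 m and horizontal distance between hatch and recess below 0.005 m and angle between the x axis of hatch and the x axis of valve_box, either way round below 0.08 rad and angle between hatch's own z axis and vertical below 0.03 rad and contact force between the fingers and hatch below 0.1 N), for 0.2 s.
2. the left bolt is tapped (contact force between the fingers and bolt_left above 1 N), for 0.04 s.
3. the middle bolt is tapped (contact force between the fingers and bolt_middle above 1 N), for 0.04 s.
4. the right bolt is tapped (contact force between the fingers and bolt_right above 1 N), for 0.04 s.
At the end, for the whole second after the job is handed in: The gripper holds the loose (dropped) bolt's cap still, more than 0.8 rad (46 degrees) open; the other two caps are shut (under 0.1 rad); the hatch lies in its recess within 5 mm and 0.08 rad, flat (tilt under 0.03 rad), its top no more than 2.5 mm above the cover, and is not touched (all of step 1 and ((value of joint bolt_left above 0.003 m and value of joint cap_left above 0.8 rad and velocity of joint cap_left between -0.2 and 0.2 rad/s and contact force between the fingers and cap_left above 0.3 N and value of joint each of cap_middle, cap_right below 0.1 rad) or (value of joint bolt_middle above 0.003 m and value of joint cap_middle above 0.8 rad and velocity of joint cap_middle between -0.2 and 0.2 rad/s and contact force between the fingers and cap_middle above 0.3 N and value of joint each of cap_left, cap_right below 0.1 rad) or (value of joint bolt_right above 0.003 m and value of joint cap_right above 0.8 rad and velocity of joint cap_right between -0.2 and 0.2 rad/s and contact force between the fingers and cap_right above 0.3 N and value of joint each of cap_left, cap_middle below 0.1 rad))); the arm keeps its last pose, push and grip.
It fails at once if a cap is lifted (over 0.25 rad) whose bolt has not dropped when tapped ((value of joint cap_left above 0.25 rad and value of joint bolt_left below 0.003 m) or (value of joint cap_middle above 0.25 rad and value of joint bolt_middle below 0.003 m) or (value of joint cap_right above 0.25 rad and value of joint bolt_right below 0.003 m)).
It fails at once if the spanner, the sample box or the canister is moved (over 20 mm) (distance of any of spanner, sample_box, canister from where it was at the start of the episode above 0.02 m).
It also fails if it takes over 64 s, if anything falls off the work surface, if the arm or the gripper's body presses on something with over 40 N, if the wrist force passes 120 N, or if a joint passes its speed limit or range.

## Robot

A 6-joint arm with a two-finger parallel gripper is mounted at the origin on the work surface. World frame = base frame: x ahead of the robot, y to its left, z up, the work surface at z = 0. Lengths are in mm, angles in rad, forces in N, time in s.
With the tool pointing down it reaches from about 350 to 775 mm from the base axis. Payload 7.3 kg.
Tool frame: the origin (TCP) lies at the very end of the fingers, on their centre line; the grasp point (between the pads) lies 19 mm behind it; z points along the fingers, y is the line along which they close (so a half turn about z gives the same grasp; the last joint's range is limited). The gripper opens to 92 mm and grips with 3 to 60 N. Pads are 19 mm wide; open, the fingers measure 130 mm over their backs; the gripper's body (75 mm by 190 mm) begins 47 mm behind the grasp point.
Start: joints at [-1.303, 0.342, 1.524, -0, 1.275, -0.146], TCP at [211.122, -480.7, 226.741] pointing down, gripper open.
Joint ranges: [-2.53, 2.53], [-0.77, 2.02], [0.04, 2.7], [-1, 4.14], [0.28, 2.66], [-3.11, 3.11]. Speed limits (rad/s): [2.57, 2.57, 3.14, 3.14, 3.14, 3.14].

## Interface

Orientations are given as [roll, pitch, yaw] about the fixed x, y, z axes, in that order (R = Rz(yaw) Ry(pitch) Rx(roll)).
In Python, from plant import * gives the robot as it stands.
- The arm moves only by the tool arm_command, never from a script. Its arguments are lists of equal length, an entry for each row: "gripper": the finger opening in mm, from 0 to 91.8; "dp": the shift along the tool's x, y, z in units of 25 mm (1.0 is 25 mm), a list of three; "twist": the turn about the tool's z in units of 5 degrees (1.0 is 5 degrees). A call has exactly 5 rows; each row shifts and turns the commanded pose from where the row before left it, along the tool's axes as they then stand; what a row does not reach is not made up. A row lasts 1/8 s, in which the tool goes at most 62.5 mm and 10.7 degrees, less where a joint would pass 70% of its speed; a pose out of reach is approached as far as the arm can. A call is refused whole if a number of a shift passes 1 or a number of a turn 1, either way. A call with a gripper value outside its range is refused whole. The fingers move at their own pace and stop on an object; the grip force is fixed at half the most. Time passes only in rows, so rows that do not move let the fingers close, or fill a call up. It gives the time, the measured TCP pose, the force, the opening and the grip force at its end, in the units of the state.
- get_obs(): the state, without advancing time (a new reading comes with each control period).
- capture(name): name is "side" or "top"; returns the picture (400x640x3 uint8, red, green, blue); there is no depth.
- get_calibration(name): a dict with "mtx" (3x3 intrinsics, pixels), "position" and "attitude" of the camera in the world. Camera axes: x right, y down, z forward; pixel columns grow to the right and rows downward; lengths in mm; the calibration is good to about 2 mm. A picture is of the moment at which its call begins. get_calibration takes no time and is no camera call.
- close_job(): hands the job in; it is judged then, once.
The state is a dict: "time": time; "joint_positions": joint angles; "dq": joint speeds; "tau": joint torques, N m; "tool_pos": TCP position; "tcp_rot": TCP orientation; "contact_force": force on the tool from outside, world axes, zero at the start; "moment": the same for the moment, N m; "grip_width": finger opening in mm; "finger_force": force on a finger pad.
Only numpy, scipy, OpenCV 4.12 (cv2) and the standard library are available. Lean on these libraries where they do the work, as an engineer would, in place of code of your own. Each camera call takes 0.05 s, during which the arm holds its last target. There are 200 camera calls.

## Working session

There is one attempt and no reset: what is moved stays moved. The work goes in short steps, Python scripts to look and compute and a tool call to move; the robot and the scene stay as the last step left them, time stands still between calls to the robot, and variables do not carry over. Pictures are saved under pics/ and viewed, at most 10 in all, crops included, and the job is handed in when it is done.

Besides the shell and the picture viewer there is one more tool, called after "Emit:" by a JSON object that holds its "name" and its "arguments", one argument or row to a line. arm_command: Moves the arm, as the interface text tells. Its arguments: {"type":"object","properties":{"gripper":{"type":"array"},"dp":{"type":"array"},"twist":{"type":"array"}},"required":["gripper","dp","twist"]}

```bash
mkdir -p pics; python3 - <<'E'
from plant import *
import cv2
for n in("side","top"):
    c=get_calibration(n);print(n,c)
    cv2.imwrite(f"pics/{n}0.png",capture(n)[:,:,::-1])
print(get_obs())
E
```

```text
side {'mtx': array([[430.52760459,   0.        , 321.1736558 ],
       [  0.        , 430.52760459, 197.65314057],
       [  0.        ,   0.        ,   1.        ]]), 'position': array([  5.64687064, 894.95412022, 815.64599673]), 'attitude': array([-2.16106264, -0.00301512, -2.6011747 ])}
top {'mtx': array([[490.4028071 ,   0.        , 321.76083498],
       [  0.        , 490.4028071 , 198.44106531],
       [  0.        ,   0.        ,   1.        ]]), 'position': array([ 260.53585276,  -18.27798631, 1612.04070131]), 'attitude': array([-2.95894748e+00, -2.64379423e-04, -1.58918247e+00])}
{'time': 0.1, 'joint_positions': array([-1.30299261e+00,  3.42672784e-01,  1.52491796e+00, -1.30078747e-05,
        1.27542794e+00, -1.45991399e-01]), 'dq': array([-9.78876283e-04, -2.31631286e-03, -2.22985326e-03,  7.01895985e-05,
       -2.26034937e-04,  1.18946114e-03]), 'tau': array([ 1.81714935e-03, -4.32004309e+01, -2.44695139e+01,  7.18577486e-02,
        5.26123925e-02, -4.90028515e-05]), 'tool_pos': array([ 211.0172873 , -480.31988278,  226.10546136]), 'tcp_rot': array([-3.14017999e+00, -1.95141944e-04,  4.13798776e-01]), 'contact_force': array([-0.22411335,  0.99816765,  0.67006377]), 'moment': array([ 0.02434568,  0.02474932, -0.03045822]), 'finger_force': 0.0, 'grip_width': 91.39077015242714}
```

View pics/top0.png

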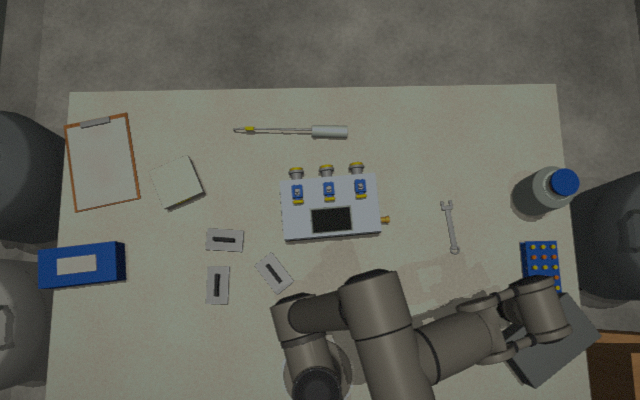

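View pics/side0.png

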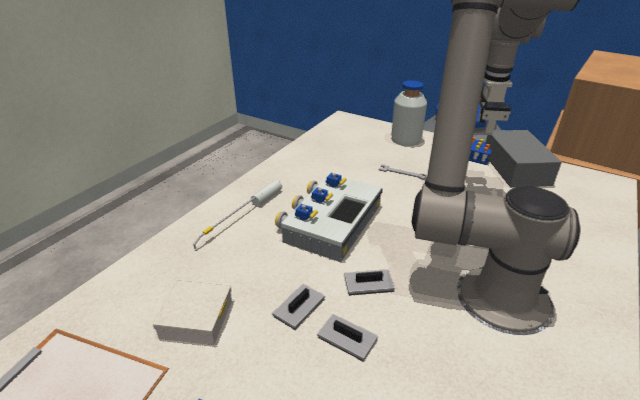

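The top view shows the valve box at about (331,208) with its recess at (331,219) and caps at (297,192), (329,188) and (361,186). There are three hatch-like plates at (225,240), (218,285) and (274,272). The side view shows the same plates at (299,305), (347,336) and (369,281).

```bash
cat > h.py <<'E'
from plant import *
import cv2, numpy as np
from scipy.spatial.transform import Rotation as R
def ray(n,uv):
    c=get_calibration(n); d=np.linalg.inv(c["mtx"])@[uv[0],uv[1],1]
    return c["position"],R.from_euler("xyz",c["attitude"]).apply(d)
def plane(n,uv,z):
    p,d=ray(n,uv); return p+d*(z-p[2])/d[2]
def proj(n,X):
    c=get_calibration(n); q=c["mtx"]@R.from_euler("xyz",c["attitude"]).inv().apply(np.array(X)-c["position"]); return q[:2]/q[2]
def blobs(mask,lo,hi):
    cs,_=cv2.findContours(mask.astype(np.uint8),cv2.RETR_EXTERNAL,cv2.CHAIN_APPROX_NONE)
    out=[]
    for c in cs:
        m=np.zeros(mask.shape,np.uint8); cv2.drawContours(m,[c],-1,1,-1); a=int(m.sum())
        if lo<=a<=hi:
            M=cv2.moments(m,True); out.append((a,np.array([M['m10'],M['m01']])/a,c,m))
    return out
def axis(n,m,z):
    v,u=np.nonzero(m); P=np.array([plane(n,(a,b),z)[:2] for a,b in zip(u,v)])
    w,V=np.linalg.eigh(np.cov(P.T)); d=V[:,1]; return P.mean(0),np.arctan2(d[1],d[0]),np.sqrt(w*12)
E
python3 - <<'E'
from h import *
im=cv2.imread("pics/top0.png"); 
dark=im.max(2)<60
for a,c,_,m in blobs(dark[150:320,190:400],40,1500):
    M=np.zeros(dark.shape,np.uint8);M[150:320,190:400]=m
    for z in (38,63): print(a,c+[190,150],z,axis("top",M,z))
hsv=cv2.cvtColor(im,cv2.COLOR_BGR2HSV)
blue=(hsv[...,0]>100)&(hsv[...,0]<130)&(hsv[...,1]>120)
print("blue")
for a,c,_,m in blobs(blue[150:240,270:400],20,500): print(a,c+[270,150],plane("top",c+[270,150],95))
v=im[150:320,190:400].max(2); box=(v>0)
# light plates
sp=hsv[...,1]
for n,(x,y) in dict(cover=(300,220),bench=(250,200),A=(212,238)).items(): print(n,hsv[y,x])
cv2.imwrite("pics/crop0.png",cv2.resize(im[140:310,190:400],None,fx=3.5,fy=3.5,interpolation=cv2.INTER_CUBIC))
im=cv2.imread("pics/side0.png");cv2.imwrite("pics/crops0.png",cv2.resize(im[165:265,255:395],None,fx=5,fy=5,interpolation=cv2.INTER_CUBIC))
E
```

```text
96 [216.64583333 284.22916667] 38 (array([281.57857968, 313.31074471]), np.float64(3.115116719545082), array([13.92532491, 69.88277062]))
96 [216.64583333 284.22916667] 63 (array([281.24436458, 308.04422379]), np.float64(3.115116719545082), array([13.7041533 , 68.77284426]))
72 [273.36111111 272.97222222] 38 (array([313.47471163, 134.03822379]), np.float64(-2.486825225476543), array([10.61593939, 68.83198272]))
72 [273.36111111 272.97222222] 63 (array([312.63390017, 131.61903269]), np.float64(-2.486825225476543), array([10.44732972, 67.73874569]))
89 [223.53932584 239.16853933] 38 (array([423.89109941, 294.0919091 ]), np.float64(1.4695099143615555), array([13.10735165, 69.95306949]))
89 [223.53932584 239.16853933] 63 (array([421.29657872, 289.13063498]), np.float64(1.4695099143615555), array([12.89917165, 68.84202659]))
115 [332.4        236.55652174] 38 (array([425.8867601 , -56.05723436]), np.float64(1.6419936495323686), array([  4.06834518, 308.61075977]))
115 [332.4        236.55652174] 63 (array([423.26054295, -55.45719829]), np.float64(1.6419936495323686), array([  4.00372892, 303.70919084]))
861 [330.97328688 219.44947735] 38 (array([481.54351344, -52.60590335]), np.float64(1.6508188277058022), array([ 73.8152222 , 123.64603019]))
861 [330.97328688 219.44947735] 63 (array([478.03331735, -52.06068369]), np.float64(1.6508188277058025), array([ 72.64283794, 121.68219866]))
blue
133 [296.85714286 191.27819549] [565.0961462   54.28629904  95.        ]
128 [328.4296875 188.8046875] [571.23183366 -45.45109386  95.        ]
136 [359.875      186.02205882] [ 578.38425788 -145.00905367   95.        ]
cover [ 90  16 144]
bench [ 32  30 135]
A [60  3 80]
```

View pics/crop0.png

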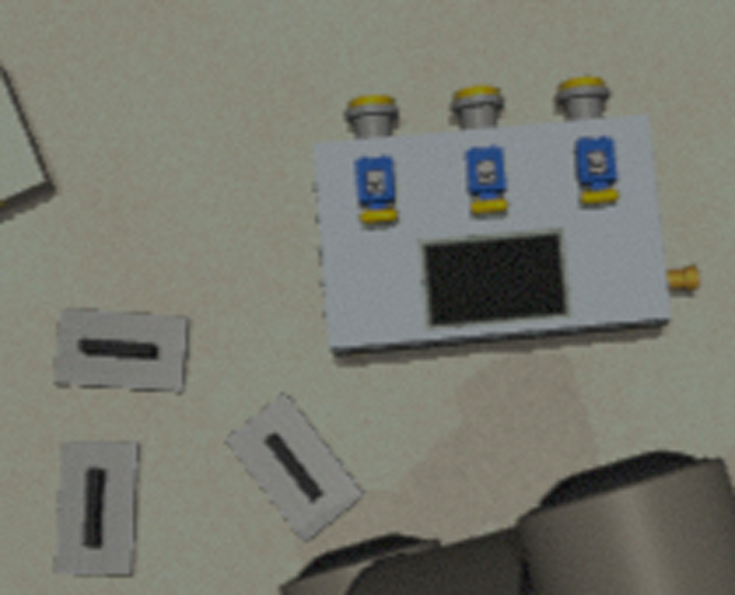

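View pics/crops0.png

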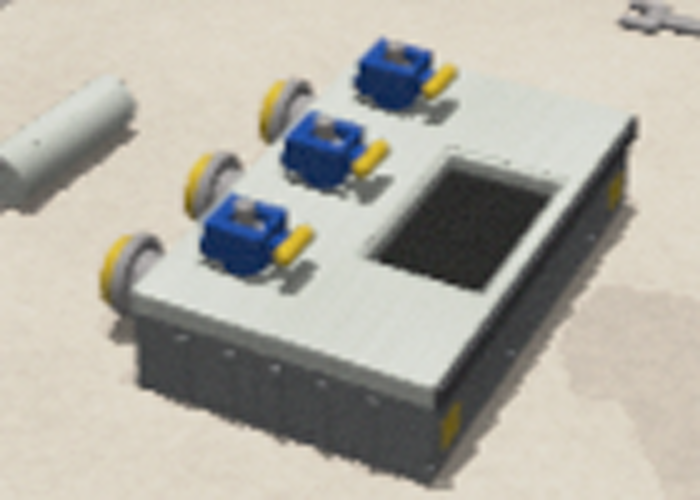

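The farthest plate is A, at about (424,294) and 516 mm from the base. The crops confirm the recess at about (479,-52), box yaw about 0.08, and the three caps each with a yellow bar in front. I'll go above the hatch.

Emit:
{"name": "arm_command", "arguments": {
  "gripper": [60,60,60,60,60],
  "dp": [
    [0,0,0],
    [0,0,0],
    [0,0,0],
    [0,0,0],
    [0,0,0]
  ],
  "twist": [-1,-1,-1,-1,-1]
}}

```text
time: 0.72
tool_pos: [211.0, -480.4, 226.3]
tcp_rot: [-3.141, -0.0, 0.853]
contact_force: [-0.6, 0.6, -0.1]
grip_width: 60.0
finger_force: 0.0
```

Emit:
{"name": "arm_command", "arguments": {
  "gripper": [60,60,60,60,60],
  "dp": [
    [0,0,0],
    [0,0,0],
    [0,0,0],
    [0,0,0],
    [0,0,0]
  ],
  "twist": [-1,-1,-1,-1,-1]
}}

```text
time: 1.35
tool_pos: [211.1, -480.5, 226.3]
tcp_rot: [-3.141, -0.001, 1.289]
contact_force: [0.1, 0.3, -0.3]
grip_width: 60.2
finger_force: 0.0
```

Emit:
{"name": "arm_command", "arguments": {
  "gripper": [60,60,60,60,60],
  "dp": [
    [0,0,0],
    [0,0,0],
    [0,0,0],
    [0,1,0],
    [0,1,0]
  ],
  "twist": [-1,-1,-0.1,0,0]
}}

```text
time: 1.98
tool_pos: [261.2, -485.8, 226.6]
tcp_rot: [-3.142, -0.0, 1.467]
contact_force: [-0.2, 0.9, -0.2]
grip_width: 60.4
finger_force: 0.0
```

Emit:
{"name": "arm_command", "arguments": {
  "gripper": [60,60,60,60,60],
  "dp": [
    [0,1,0],
    [0,1,0],
    [0,1,0],
    [1,0,0],
    [1,0,0]
  ],
  "twist": [0,0,0,0,0]
}}

```text
time: 2.6
tool_pos: [340.8, -442.8, 226.0]
tcp_rot: [-3.141, -0.001, 1.468]
contact_force: [-0.4, 0.5, -0.5]
grip_width: 59.6
finger_force: 0.0
```

Emit:
{"name": "arm_command", "arguments": {
  "gripper": [60,60,60,60,60],
  "dp": [
    [1,0,0],
    [1,0,0],
    [1,0,0],
    [1,0,0],
    [1,0,0]
  ],
  "twist": [0,0,0,0,0]
}}

```text
time: 3.22
tool_pos: [353.1, -318.3, 226.6]
tcp_rot: [-3.141, -0.0, 1.468]
contact_force: [0.7, 0.6, 0.4]
grip_width: 59.8
finger_force: 0.0
```

Emit:
{"name": "arm_command", "arguments": {
  "gripper": [60,60,60,60,60],
  "dp": [
    [1,0,0],
    [1,0,0],
    [1,0,0],
    [1,0,0],
    [1,0,0]
  ],
  "twist": [0,0,0,0,0]
}}

```text
time: 3.85
tool_pos: [365.7, -194.0, 226.6]
tcp_rot: [-3.142, -0.0, 1.468]
contact_force: [-0.4, 0.4, -0.4]
grip_width: 60.2
finger_force: 0.0
```

Emit:
{"name": "arm_command", "arguments": {
  "gripper": [60,60,60,60,60],
  "dp": [
    [1,0,0],
    [1,0,0],
    [1,0,0],
    [1,0,0],
    [1,0,0]
  ],
  "twist": [0,0,0,0,0]
}}

```text
time: 4.47
tool_pos: [378.3, -69.7, 226.7]
tcp_rot: [-3.142, 0.0, 1.468]
contact_force: [-0.1, -0.3, 0.4]
grip_width: 60.1
finger_force: 0.0
```

Emit:
{"name": "arm_command", "arguments": {
  "gripper": [60,60,60,60,60],
  "dp": [
    [1,0,0],
    [1,0,0],
    [1,0,0],
    [1,0,0],
    [1,0,0]
  ],
  "twist": [0,0,0,0,0]
}}

```text
time: 5.1
tool_pos: [390.9, 54.7, 226.6]
tcp_rot: [-3.142, 0.0, 1.468]
contact_force: [-0.5, 0.2, 0.5]
grip_width: 60.0
finger_force: 0.0
```

Emit:
{"name": "arm_command", "arguments": {
  "gripper": [60,60,60,60,60],
  "dp": [
    [1,0,0],
    [1,0,0],
    [1,0,0],
    [1,0,0],
    [1,0,0]
  ],
  "twist": [0,0,0,0,0]
}}

```text
time: 5.72
tool_pos: [403.5, 179.1, 226.6]
tcp_rot: [-3.141, 0.0, 1.468]
contact_force: [-0.1, -0.4, 0.0]
grip_width: 59.8
finger_force: 0.0
```

Emit:
{"name": "arm_command", "arguments": {
  "gripper": [60,60,60,60,60],
  "dp": [
    [1,0,0],
    [1,0,0],
    [1,0,0],
    [1,0,0],
    [0.8,0.1,0]
  ],
  "twist": [0,0,0,0,0]
}}

```text
time: 6.35
tool_pos: [418.0, 298.3, 226.5]
tcp_rot: [-3.141, 0.0, 1.468]
contact_force: [-0.9, 0.1, 0.2]
grip_width: 60.0
finger_force: 0.0
```

```bash
python3 - <<'E'
from h import *
im=cv2.imread("pics/top0.png"); hsv=cv2.cvtColor(im,cv2.COLOR_BGR2HSV)
m=(hsv[...,1]<18)&(hsv[...,2]<110); m|=im.max(2)<60
w=np.zeros(m.shape,bool); w[222:258,200:248]=m[222:258,200:248]
for a,c,_,k in blobs(w,300,2000): print("plate",a,c,axis("top",k,14))
cov=(hsv[...,0]>75)&(hsv[...,0]<125)&(hsv[...,2]>95); w=np.zeros(m.shape,bool); w[165:245,275:385]=cov[165:245,275:385]
for a,c,ct,k in blobs(w,2000,9000):
    print("cover",a,c,axis("top",k,70)); r=cv2.minAreaRect(np.array([plane("top",p[0],70)[:2] for p in ct],np.float32)); print(r)
s=cv2.imread("pics/side0.png"); hs=cv2.cvtColor(s,cv2.COLOR_BGR2HSV)
d=s.max(2)<60
for a,c,_,k in blobs(d[170:340,255:400],60,3000):
    k2=np.zeros(d.shape,np.uint8);k2[170:340,255:400]=k;o=c+[255,170]
    print("side dark",a,o,axis("side",k2,56)[0],axis("side",k2,28)[0])
b=(hs[...,0]>100)&(hs[...,0]<130)&(hs[...,1]>120)
for a,c,_,k in blobs(b[165:235,285:350],60,3000): print("side blue",a,c+[285,165],plane("side",c+[285,165],90))
for n,i,h in(("top",im,hsv),("side",s,hs)):
    y=(h[...,0]>18)&(h[...,0]<35)&(h[...,1]>130)&(h[...,2]>90); o=np.array([275,150])
    for a,c,_,k in blobs(y[150:240,275:400],5,100): print(n,"yellow",a,c+o,plane(n,c+o,92))
E
```

```text
Traceback (most recent call last):
  File "h.py", line 20, in axis
    v,u=np.nonzero(m); P=np.array([plane(n,(a,b),z)[:2] for a,b in zip(u,v)])
                                   ~~~~~^^^^^^^^^^^
  File "h.py", line 8, in plane
    p,d=ray(n,uv); return p+d*(z-p[2])/d[2]
        ~~~^^^^^^
  File "h.py", line 5, in ray
    c=get_calibration(n); d=np.linalg.inv(c["mtx"])@[uv[0],uv[1],1]
ValueError: time passes only in moves, steps and waits
```

```bash
sed -i 's/^def ray/import functools\n@functools.cache\ndef cal(n): return get_calibration(n)\ndef ray/; s/c=get_calibration(n)/c=cal(n)/' h.py; python3 - <<'E'
from h import *
im=cv2.imread("pics/top0.png"); hsv=cv2.cvtColor(im,cv2.COLOR_BGR2HSV)
m=(hsv[...,1]<18)&(hsv[...,2]<110); m|=im.max(2)<60
w=np.zeros(m.shape,bool); w[222:258,200:248]=m[222:258,200:248]
for a,c,_,k in blobs(w,300,2000): print("plate",a,c,axis("top",k,14))
cov=(hsv[...,0]>75)&(hsv[...,0]<125)&(hsv[...,2]>95); w=np.zeros(m.shape,bool); w[165:245,275:385]=cov[165:245,275:385]
for a,c,ct,k in blobs(w,2000,9000):
    print("cover",a,c,axis("top",k,70)); r=cv2.minAreaRect(np.array([plane("top",p[0],70)[:2] for p in ct],np.float32)); print(r)
s=cv2.imread("pics/side0.png"); hs=cv2.cvtColor(s,cv2.COLOR_BGR2HSV)
d=s.max(2)<60
for a,c,_,k in blobs(d[170:340,255:400],60,3000):
    k2=np.zeros(d.shape,np.uint8);k2[170:340,255:400]=k;o=c+[255,170]
    print("side dark",a,o,axis("side",k2,56)[0],axis("side",k2,28)[0])
b=(hs[...,0]>100)&(hs[...,0]<130)&(hs[...,1]>120)
for a,c,_,k in blobs(b[165:235,285:350],60,3000): print("side blue",a,c+[285,165],plane("side",c+[285,165],90))
for n,i,h in(("top",im,hsv),("side",s,hs)):
    y=(h[...,0]>18)&(h[...,0]<35)&(h[...,1]>130)&(h[...,2]>90); o=np.array([275,150])
    for a,c,_,k in blobs(y[150:240,275:400],5,100): print(n,"yellow",a,c+o,plane(n,c+o,92))
E
```

```text
cover 5688 [329.5464135  205.70675105] (array([521.64005824, -48.37177418]), np.float64(1.6429625404876524), array([189.75829916, 308.84053102]))
((523.0678100585938, -48.64820861816406), (191.44712829589844, 310.353515625), 4.119876384735107)
side dark 268 [347.15298507 330.80223881] [272.03773909 337.22391107] [281.85671313 316.66638043]
side dark 208 [298.23557692 300.63461538] [410.56198572 319.48980546] [425.48686293 298.27860856]
side dark 223 [368.79372197 276.66816143] [303.84203419 163.00652348] [314.83329146 136.0274664 ]
side dark 445 [347.26292135 210.58651685] [483.21210055 -59.63558546] [500.81480825 -94.82106906]
side dark 160 [360.15625 221.25625] [425.67563051 -35.27188618] [441.15758569 -69.55934151]
side blue 163 [303.0797546  212.22699387] [566.81625071  56.77163325  90.        ]
side blue 140 [318.87857143 195.05714286] [574.37731527 -43.55475151  90.        ]
side blue 128 [333.125     179.9921875] [ 580.74343524 -142.74157489   90.        ]
top yellow 41 [385.04878049 218.7804878 ] [ 472.91791265 -220.59286989   92.        ]
top yellow 32 [297.40625 201.21875] 
[... 311 characters left out ...]
333 165.70833333] [647.22509625 -37.99145926  92.        ]
top yellow 24 [355.66666667 162.875     ] [ 654.78283217 -134.27213234   92.        ]
side yellow 20 [276.4  218.25] [613.74768236 122.37273733  92.        ]
side yellow 27 [313.         213.77777778] [536.88028304  50.75382297  92.        ]
side yellow 8 [377.5 203. ] [401.93165018 -94.59335047  92.        ]
side yellow 17 [293.29411765 201.        ] [621.43469576  26.10915086  92.        ]
side yellow 26 [328.65384615 196.23076923] [544.09117393 -50.82559374  92.        ]
side yellow 16 [308.125  186.3125] [627.53730232 -66.06100655  92.        ]
side yellow 19 [342.57894737 180.84210526] [ 550.64491792 -151.07807268   92.        ]
```

Emit:
{"name": "arm_command", "arguments": {
  "gripper": [60,60,60,60,60],
  "dp": [
    [-0.1,0.25,1],
    [0,0,1],
    [0,0,1],
    [0,0,1],
    [0,0,1]
  ],
  "twist": [0,0,0,0,0]
}}

```text
time: 6.98
tool_pos: [424.1, 294.2, 100.8]
tcp_rot: [-3.141, 0.0, 1.468]
contact_force: [0.2, 0.9, -0.3]
grip_width: 59.8
finger_force: 0.0
```

Emit:
{"name": "arm_command", "arguments": {
  "gripper": [60,60,60,60,60],
  "dp": [
    [0,0,1],
    [0,0,1],
    [0,0,0.8],
    [0,0,0.4],
    [0,0,0.12]
  ],
  "twist": [0,0,0,0,0]
}}

```text
time: 7.6
tool_pos: [424.1, 294.2, 18.3]
tcp_rot: [-3.141, 0.0, 1.469]
contact_force: [0.3, -0.6, -0.4]
grip_width: 59.9
finger_force: 0.0
```

Emit:
{"name": "arm_command", "arguments": {
  "gripper": [8,8,8,8,8],
  "dp": [
    [0,0,0],
    [0,0,0],
    [0,0,0],
    [0,0,0],
    [0,0,0]
  ],
  "twist": [0,0,0,0,0]
}}

```text
time: 8.22
tool_pos: [424.2, 294.3, 18.8]
tcp_rot: [3.141, -0.0, 1.47]
contact_force: [-0.6, -0.7, 0.5]
grip_width: 14.5
finger_force: 0.0
```

Emit:
{"name": "arm_command", "arguments": {
  "gripper": [8,8,8,8,8],
  "dp": [
    [0,0,0],
    [0,0,0],
    [0,0,-0.3],
    [0,0,-0.7],
    [0,0,-1]
  ],
  "twist": [0,0,0,0,0]
}}

```text
time: 8.85
tool_pos: [423.3, 293.9, 68.7]
tcp_rot: [-3.139, 0.001, 1.47]
contact_force: [0.8, -0.2, -3.1]
grip_width: 11.4
finger_force: 30.0
```

Emit:
{"name": "arm_command", "arguments": {
  "gripper": [8,8,8,8,8],
  "dp": [
    [0,0,-1],
    [0,0,-1],
    [0,0,0],
    [0,0,0],
    [0,0,0]
  ],
  "twist": [0,0,-0.7,-0.7,-0.56]
}}

```text
time: 9.48
tool_pos: [423.6, 294.1, 118.7]
tcp_rot: [-3.141, 0.0, 1.643]
contact_force: [0.5, 0.1, -3.6]
grip_width: 11.8
finger_force: 30.0
```

```bash
python3 - <<'E'
from h import *
for n in("top","side"): cv2.imwrite(f"pics/{n}1.png",capture(n)[:,:,::-1])
a=cv2.imread("pics/top1.png")[190:330,170:370];b=cv2.imread("pics/side1.png")[180:320,230:430]
cv2.imwrite("pics/lift.png",cv2.resize(np.vstack([a,b]),None,fx=2.1,fy=2.1,interpolation=cv2.INTER_CUBIC))
o=get_obs();print(o["tool_pos"],o["tcp_rot"],o["contact_force"],o["moment"],o["grip_width"],o["finger_force"])
E
```

```text
[423.70119888 294.07625166 118.64846194] [-3.14069086e+00  4.15939971e-04  1.64115443e+00] [ 0.2682697  -0.07083763 -3.49213657] [-0.05689949 -0.15050556 -0.02456921] 11.830109038312258 29.982191026210785
```

View pics/lift.png

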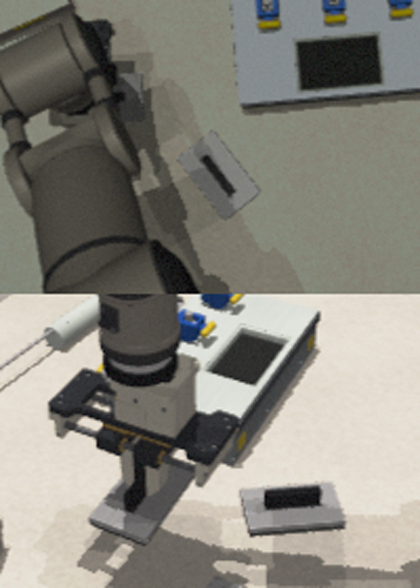

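The hatch is held level. In the crop, the top corners of its +y edge are near side pixels (274,288) and (301,297). Now I'll check its offset along the rib.

```bash
python3 - <<'E'
from h import *
im=cv2.imread("pics/side1.png");h=cv2.cvtColor(im,cv2.COLOR_BGR2HSV)
th=0.070;ex=np.array([np.cos(th),np.sin(th)]);ey=np.array([-ex[1],ex[0]]);t=np.array([423.7,294.1])
for e in(-2,0,2,4):
    q=[proj("side",[*(t+sx*35*ex+(60+e)*ey),z]) for z in(100.2,114.2) for sx in(-1,1)]
    print(e,np.round(q,1).tolist())
g=cv2.resize(im[265:310,262:322],None,fx=12,fy=12,interpolation=cv2.INTER_CUBIC);cv2.imwrite("pics/edge.png",g)
E
```

```text
-2 [[300.0, 299.9], [273.0, 289.3], [299.9, 295.5], [272.7, 284.9]]
0 [[299.6, 300.5], [272.6, 289.9], [299.4, 296.1], [272.2, 285.5]]
2 [[299.1, 301.2], [272.1, 290.5], [299.0, 296.7], [271.7, 286.0]]
4 [[298.7, 301.8], [271.6, 291.1], [298.5, 297.3], [271.2, 286.6]]
```

View pics/edge.png

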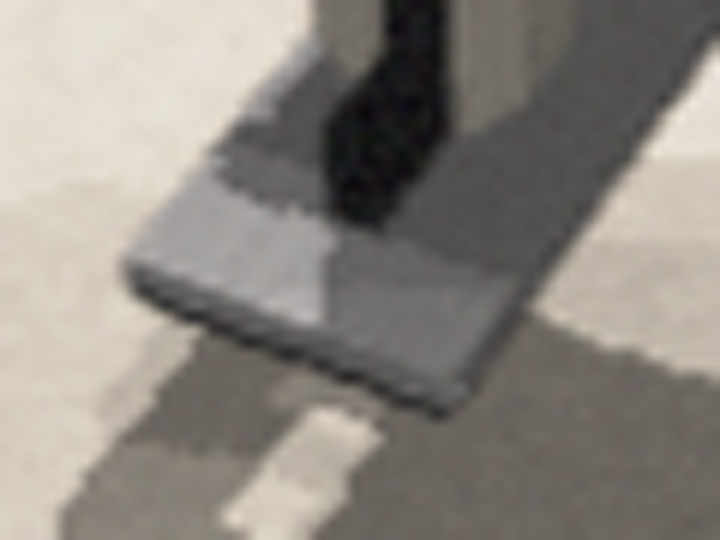

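The corners match the prediction to about 0.6 px, so the hatch sits about 1.5 mm towards +y of the TCP. I'll move it over the recess.

Emit:
{"name": "arm_command", "arguments": {
  "gripper": [8,8,8,8,8],
  "dp": [
    [-0.7,0,0],
    [-1,0,0],
    [-1,0,0],
    [-1,0,0],
    [-1,0.2,0]
  ],
  "twist": [0,0,0,0,0]
}}

```text
time: 10.2
tool_pos: [436.8, 175.7, 118.7]
tcp_rot: [-3.141, 0.0, 1.64]
contact_force: [0.3, -0.3, -2.6]
grip_width: 11.7
finger_force: 30.0
```

Emit:
{"name": "arm_command", "arguments": {
  "gripper": [8,8,8,8,8],
  "dp": [
    [-1,0.2,0],
    [-1,0.2,0],
    [-1,0.2,0],
    [-1,0.2,0],
    [-1,0.21,0]
  ],
  "twist": [0,0,0,0,0]
}}

```text
time: 10.82
tool_pos: [470.9, 52.8, 118.7]
tcp_rot: [-3.141, 0.0, 1.639]
contact_force: [-0.5, 0.0, -2.8]
grip_width: 11.5
finger_force: 30.0
```

Emit:
{"name": "arm_command", "arguments": {
  "gripper": [8,8,8,8,8],
  "dp": [
    [-1,0,0],
    [-1,0,0],
    [-1,0,0],
    [-1,0,0],
    [-0.34,0,0.4]
  ],
  "twist": [0,0,0,0,0]
}}

```text
time: 11.45
tool_pos: [479.0, -55.5, 108.9]
tcp_rot: [3.14, 0.001, 1.638]
contact_force: [-0.9, 0.2, -3.5]
grip_width: 11.8
finger_force: 30.0
```

Emit:
{"name": "arm_command", "arguments": {
  "gripper": [8,8,8,8,8],
  "dp": [
    [0,0,0.35],
    [0,0,0.2],
    [0,0,0],
    [0,0,0],
    [0,0,0]
  ],
  "twist": [0,0,0,0,0]
}}

```text
time: 12.08
tool_pos: [479.1, -53.6, 95.2]
tcp_rot: [3.141, 0.0, 1.641]
contact_force: [0.7, 0.8, -2.8]
grip_width: 11.5
finger_force: 30.0
```

```bash
python3 - <<'E'
from h import *
for n in("top","side"): cv2.imwrite(f"pics/{n}2.png",capture(n)[:,:,::-1])
a=cv2.imread("pics/top2.png")[160:260,265:405];b=cv2.imread("pics/side2.png")[160:260,275:415]
cv2.imwrite("pics/over.png",cv2.resize(np.hstack([a,b])[:, :],None,fx=2.8,fy=2.8,interpolation=cv2.INTER_CUBIC))
o=get_obs();print(o["tool_pos"],o["tcp_rot"],o["contact_force"])
E
```

```text
[479.04896798 -53.66914184  95.18818812] [3.14105779e+00 2.56926271e-04 1.64100544e+00] [ 0.74830636 -0.45472904 -3.28880833]
```

View pics/over.png

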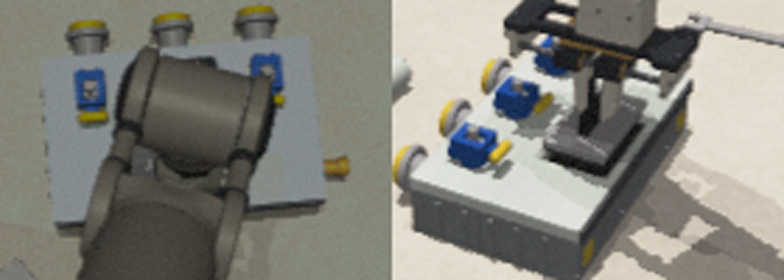

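The hatch is over the recess at side crop (590,140) and looks aligned. Lowering gently.

Emit:
{"name": "arm_command", "arguments": {
  "gripper": [8,8,8,8,8],
  "dp": [
    [0,0,0.15],
    [0,0,0.1],
    [0,0,0.1],
    [0,0,0.06],
    [0,0,0]
  ],
  "twist": [0,0,0,0,0]
}}

```text
time: 12.8
tool_pos: [478.8, -53.8, 84.6]
tcp_rot: [-3.141, -0.0, 1.641]
contact_force: [0.4, -1.1, -3.0]
grip_width: 11.8
finger_force: 30.0
```

Emit:
{"name": "arm_command", "arguments": {
  "gripper": [8,8,8,8,8],
  "dp": [
    [0,0,0.1],
    [0,0,0.1],
    [0,0,0.1],
    [0,0,0.04],
    [0,0,0]
  ],
  "twist": [0,0,0,0,0]
}}

```text
time: 13.42
tool_pos: [478.8, -53.8, 76.1]
tcp_rot: [-3.141, 0.0, 1.641]
contact_force: [0.3, 0.6, -2.7]
grip_width: 11.8
finger_force: 30.0
```

Emit:
{"name": "arm_command", "arguments": {
  "gripper": [8,8,8,8,8],
  "dp": [
    [0,0,0.04],
    [0,0,0.03],
    [0,0,0.02],
    [0,0,0],
    [0,0,0]
  ],
  "twist": [0,0,0,0,0]
}}

```text
time: 14.05
tool_pos: [478.9, -53.8, 74.8]
tcp_rot: [3.141, 0.0, 1.641]
contact_force: [-3.0, 0.9, 5.0]
grip_width: 11.8
finger_force: 30.0
```

Emit:
{"name": "arm_command", "arguments": {
  "gripper": [30,30,30,30,30],
  "dp": [
    [0,0,0],
    [0,0,0],
    [0,0,0],
    [0,0,0],
    [0,0,-0.3]
  ],
  "twist": [0,0,0,0,0]
}}

```text
time: 14.68
tool_pos: [478.5, -53.7, 81.3]
tcp_rot: [-3.14, -0.0, 1.641]
contact_force: [0.6, -0.4, -0.3]
grip_width: 29.9
finger_force: 0.0
```

Emit:
{"name": "arm_command", "arguments": {
  "gripper": [30,30,30,30,30],
  "dp": [
    [0,0,-0.7],
    [0,0,-1],
    [0,0,-1],
    [0,0,-1],
    [0,0,-1]
  ],
  "twist": [0,0,0,0,0]
}}

```text
time: 15.3
tool_pos: [478.8, -53.8, 200.4]
tcp_rot: [3.141, 0.0, 1.641]
contact_force: [1.3, -0.3, 0.2]
grip_width: 29.8
finger_force: 0.0
```

Emit:
{"name": "arm_command", "arguments": {
  "gripper": [0,0,0,0,0],
  "dp": [
    [0,-1,0],
    [0,-1,0],
    [0,-1,0],
    [0,-1,0],
    [0,0,0]
  ],
  "twist": [1,1,1,1,1]
}}

```text
time: 15.92
tool_pos: [378.0, -47.3, 199.5]
tcp_rot: [3.142, 0.0, 1.201]
contact_force: [-0.3, 0.1, 0.0]
grip_width: 0.5
finger_force: 0.0
```

```bash
python3 - <<'E'
from h import *
for n in("top","side"): cv2.imwrite(f"pics/{n}3.png",capture(n)[:,:,::-1])
a=cv2.imread("pics/top3.png")[160:260,265:405];b=cv2.imread("pics/side3.png")[160:260,275:415]
cv2.imwrite("pics/placed.png",cv2.resize(np.vstack([a,b])[:, :],None,fx=2.9,fy=2.9,interpolation=cv2.INTER_CUBIC))
o=get_obs();print(o["tool_pos"],o["tcp_rot"],o["contact_force"],o["joint_positions"])
im=b; 
E
```

```text
[379.44879832 -47.6985836  199.59198655] [ 3.14029904e+00 -3.51507553e-06  1.20373602e+00] [-0.4392111   0.02603188  0.02620991] [-3.26132804e-01  1.06398463e-01  1.91932205e+00 -5.50475987e-05
  1.11457946e+00  4.09517214e-02]
```

View pics/placed.png

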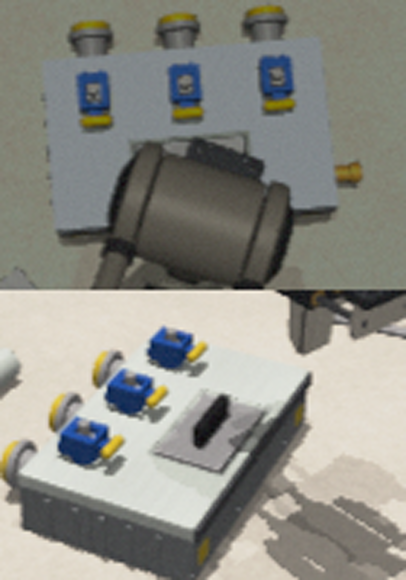

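The hatch lies flush in the recess (lower image, around (212,430)) and all the caps are shut. Next I rotate and go over the left bolt.

Emit:
{"name": "arm_command", "arguments": {
  "gripper": [0,0,0,0,0],
  "dp": [
    [0,0,0],
    [0,0,0],
    [0,0,0],
    [0,0,0],
    [0,0,0]
  ],
  "twist": [1,1,1,1,1]
}}

```text
time: 16.65
tool_pos: [379.8, -47.8, 199.2]
tcp_rot: [3.141, -0.0, 0.767]
contact_force: [-0.2, 0.5, 0.2]
grip_width: 0.1
finger_force: 0.0
```

Emit:
{"name": "arm_command", "arguments": {
  "gripper": [0,0,0,0,0],
  "dp": [
    [0,0,0],
    [0,0,0],
    [0,0,0],
    [0,0,0],
    [0,0,0]
  ],
  "twist": [1,1,1,1,1]
}}

```text
time: 17.27
tool_pos: [379.8, -47.8, 199.2]
tcp_rot: [3.141, -0.0, 0.331]
contact_force: [0.1, -1.0, -0.5]
grip_width: 0.2
finger_force: 0.0
```

Emit:
{"name": "arm_command", "arguments": {
  "gripper": [0,0,0,0,0],
  "dp": [
    [0,0,0],
    [0,0,0],
    [0,0,0],
    [0.75,-0.5,0],
    [1,-1,0]
  ],
  "twist": [1,1,1,0,0]
}}

```text
time: 17.9
tool_pos: [421.3, -7.4, 199.3]
tcp_rot: [3.141, -0.001, 0.07]
contact_force: [-0.1, -0.3, -0.4]
grip_width: 0.2
finger_force: 0.0
```

Emit:
{"name": "arm_command", "arguments": {
  "gripper": [0,0,0,0,0],
  "dp": [
    [1,-1,0],
    [1,-1,0],
    [1,0,0],
    [1,0,0],
    [1,0,0]
  ],
  "twist": [0,0,0,0,0]
}}

```text
time: 18.52
tool_pos: [542.8, 51.6, 199.0]
tcp_rot: [3.141, 0.0, 0.073]
contact_force: [0.5, -1.2, -0.0]
grip_width: 0.4
finger_force: 0.0
```

Emit:
{"name": "arm_command", "arguments": {
  "gripper": [0,0,0,0,0],
  "dp": [
    [1,0,0],
    [0,0,1],
    [0,0,1],
    [0,0,0.7],
    [0,0,0.4]
  ],
  "twist": [0,0,0,0,0]
}}

```text
time: 19.15
tool_pos: [566.5, 53.2, 120.5]
tcp_rot: [-3.142, 0.001, 0.072]
contact_force: [0.6, 0.0, -0.4]
grip_width: 0.3
finger_force: 0.0
```

Emit:
{"name": "arm_command", "arguments": {
  "gripper": [0,0,0,0,0],
  "dp": [
    [0,0,0.2],
    [0,0,0.12],
    [0,0,0.06],
    [0,0,0.04],
    [0,0,0.02]
  ],
  "twist": [0,0,0,0,0]
}}

```text
time: 19.77
tool_pos: [567.1, 53.1, 111.2]
tcp_rot: [3.141, -0.001, 0.07]
contact_force: [-1.8, -0.2, 7.5]
grip_width: 0.3
finger_force: 3.1
```

The left bolt is tight: 7.5 N at z 111. Now the middle one.

Emit:
{"name": "arm_command", "arguments": {
  "gripper": [0,0,0,0,0],
  "dp": [
    [0,0,-0.6],
    [0,1,0],
    [0,1,0],
    [0,1,0],
    [0,1,0]
  ],
  "twist": [0,0,0,0,0]
}}

```text
time: 20.4
tool_pos: [574.0, -47.5, 126.5]
tcp_rot: [3.141, -0.001, 0.07]
contact_force: [-0.1, -0.2, -0.6]
grip_width: 0.5
finger_force: 0.0
```

Emit:
{"name": "arm_command", "arguments": {
  "gripper": [0,0,0,0,0],
  "dp": [
    [0,0,0],
    [0,0,0.4],
    [0,0,0.12],
    [0,0,0.05],
    [0,0,0.03]
  ],
  "twist": [0,0,0,0,0]
}}

```text
time: 21.02
tool_pos: [573.6, -46.1, 110.5]
tcp_rot: [-3.141, 0.0, 0.071]
contact_force: [-0.6, 0.5, 1.2]
grip_width: 0.1
finger_force: 0.7
```

Emit:
{"name": "arm_command", "arguments": {
  "gripper": [0,0,0,0,0],
  "dp": [
    [0,0,0.02],
    [0,0,0.02],
    [0,0,0.02],
    [0,0,0],
    [0,0,0]
  ],
  "twist": [0,0,0,0,0]
}}

```text
time: 21.65
tool_pos: [573.8, -46.7, 109.0]
tcp_rot: [3.141, -0.0, 0.07]
contact_force: [-0.1, 0.7, 0.7]
grip_width: 0.3
finger_force: 0.5
```

The middle bolt gives under about 1 N. Following it down.

Emit:
{"name": "arm_command", "arguments": {
  "gripper": [0,0,0,0,0],
  "dp": [
    [0,0,0.06],
    [0,0,0.05],
    [0,0,0.04],
    [0,0,0.02],
    [0,0,0]
  ],
  "twist": [0,0,0,0,0]
}}

```text
time: 22.28
tool_pos: [573.9, -46.7, 105.2]
tcp_rot: [3.141, -0.001, 0.07]
contact_force: [-1.2, 0.1, 4.3]
grip_width: 0.7
finger_force: 2.4
```

The middle bolt has dropped and bottomed at z 105. Now I tap the right one.

Emit:
{"name": "arm_command", "arguments": {
  "gripper": [0,0,0,0,0],
  "dp": [
    [0,0,-0.9],
    [0,1,0],
    [0,1,0],
    [0,1,0],
    [0,1,0]
  ],
  "twist": [0,0,0,0,0]
}}

```text
time: 22.9
tool_pos: [580.4, -147.3, 126.9]
tcp_rot: [3.142, 0.001, 0.07]
contact_force: [-0.1, 0.1, 1.2]
grip_width: 0.4
finger_force: 0.0
```

Emit:
{"name": "arm_command", "arguments": {
  "gripper": [0,0,0,0,0],
  "dp": [
    [0,0,0],
    [0,0,0.4],
    [0,0,0.15],
    [0,0,0.06],
    [0,0,0.04]
  ],
  "twist": [0,0,0,0,0]
}}

```text
time: 23.52
tool_pos: [580.7, -145.8, 111.2]
tcp_rot: [-3.141, 0.0, 0.071]
contact_force: [-1.1, 1.4, 5.2]
grip_width: 0.4
finger_force: 2.8
```

The right bolt is tight, so the middle one is loose. I'll open the fingers and come down around the middle thumb bar.

Emit:
{"name": "arm_command", "arguments": {
  "gripper": [0,0,60,60,60],
  "dp": [
    [0,0,-0.8],
    [0,0,-0.8],
    [0,-1,0],
    [0,-1,0],
    [-0.64,-1,0]
  ],
  "twist": [0,0,0,0,0]
}}

```text
time: 24.15
tool_pos: [559.9, -71.9, 151.1]
tcp_rot: [3.141, -0.001, 0.07]
contact_force: [-0.6, 0.0, 1.2]
grip_width: 25.8
finger_force: 0.0
```

Emit:
{"name": "arm_command", "arguments": {
  "gripper": [60,60,60,60,60],
  "dp": [
    [-0.64,-1,0],
    [0,0,0.3],
    [0,0,1],
    [0,0,1],
    [0,0,0.6]
  ],
  "twist": [0,0,0,0,0]
}}

```text
time: 24.78
tool_pos: [541.8, -49.4, 77.1]
tcp_rot: [-3.142, 0.001, 0.07]
contact_force: [-0.1, 0.1, 0.6]
grip_width: 59.8
finger_force: 0.0
```

```bash
python3 - <<'E'
from h import *
b=capture("side");cv2.imwrite("pics/bar.png",cv2.resize(b[150:250,265:405,::-1],None,fx=5,fy=5,interpolation=cv2.INTER_CUBIC))
o=get_obs();print(o["tool_pos"],o["tcp_rot"],o["contact_force"])
E
```

```text
[540.87742035 -49.13455733  75.64085956] [-3.1408146   0.00328515  0.06957631] [-1.11440936  0.30634024 -1.57015229]
```

View pics/bar.png

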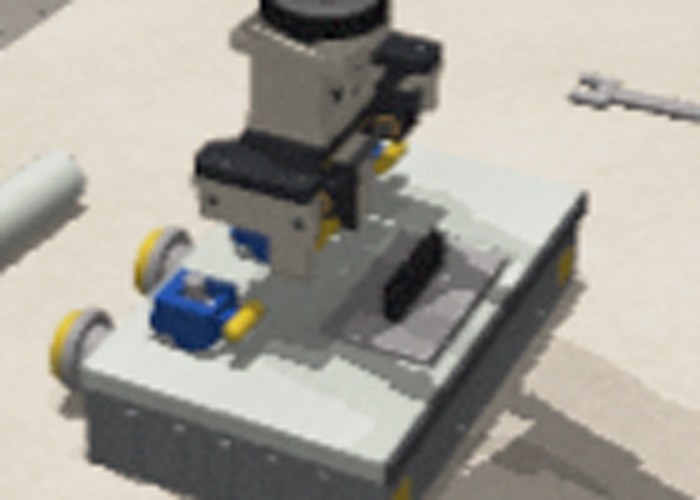

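The fingers straddle the middle yellow bar (crop (325,235)), and the hatch and the other caps are clear. Closing on it.

Emit:
{"name": "arm_command", "arguments": {
  "gripper": [46,42,39,37,36],
  "dp": [
    [0,0,0],
    [0,0,0],
    [0,0,0],
    [0,0,0],
    [0,0,0]
  ],
  "twist": [0,0,0,0,0]
}}

```text
time: 25.45
tool_pos: [542.0, -48.3, 78.9]
tcp_rot: [-3.141, -0.001, 0.07]
contact_force: [0.6, 4.3, 2.0]
grip_width: 36.4
finger_force: 2.0
```

Emit:
{"name": "arm_command", "arguments": {
  "gripper": [34,34,34,34,34],
  "dp": [
    [0,0,0],
    [0,0,0],
    [0,0,0],
    [0,0,0],
    [0,0,0]
  ],
  "twist": [0,0,0,0,0]
}}

```text
time: 26.08
tool_pos: [541.9, -48.0, 78.8]
tcp_rot: [-3.141, -0.001, 0.07]
contact_force: [0.7, 6.0, 3.1]
grip_width: 33.8
finger_force: 15.6
```

Emit:
{"name": "arm_command", "arguments": {
  "gripper": [30,30,30,30,30],
  "dp": [
    [0,-0.02,0],
    [0,0,0],
    [0.03,0,-0.1],
    [0.03,0,-0.11],
    [0,0,0]
  ],
  "twist": [0,0,0,0,0]
}}

```text
time: 26.7
tool_pos: [543.1, -47.8, 83.3]
tcp_rot: [-3.141, 0.0, 0.07]
contact_force: [1.9, 4.7, -2.6]
grip_width: 33.8
finger_force: 30.0
```

Emit:
{"name": "arm_command", "arguments": {
  "gripper": [30,30,30,30,30],
  "dp": [
    [0.084,0,-0.204],
    [0.104,0,-0.2],
    [0.124,0,-0.184],
    [0,0,0],
    [0,0,0]
  ],
  "twist": [0,0,0,0,0]
}}

```text
time: 27.32
tool_pos: [549.9, -47.3, 97.9]
tcp_rot: [-3.141, 0.003, 0.07]
contact_force: [-0.6, 5.7, -2.4]
grip_width: 33.0
finger_force: 30.0
```

Emit:
{"name": "arm_command", "arguments": {
  "gripper": [30,30,30,30,30],
  "dp": [
    [0.14,-0.02,-0.172],
    [0.156,0,-0.156],
    [0.172,0,-0.14],
    [0,0,0],
    [0,0,0]
  ],
  "twist": [0,0,0,0,0]
}}

```text
time: 27.95
tool_pos: [562.4, -46.3, 110.4]
tcp_rot: [-3.142, 0.001, 0.07]
contact_force: [-3.1, 4.0, -0.3]
grip_width: 33.1
finger_force: 30.0
```

Emit:
{"name": "arm_command", "arguments": {
  "gripper": [30,30,30,30,30],
  "dp": [
    [0.184,0,-0.124],
    [0.196,0,-0.1],
    [0.208,0,-0.084],
    [0.15,0,-0.045],
    [0,0,0]
  ],
  "twist": [0,0,0,0,0]
}}

```text
time: 28.58
tool_pos: [580.8, -45.0, 118.9]
tcp_rot: [-3.141, 0.001, 0.07]
contact_force: [-3.6, 3.3, -1.0]
grip_width: 33.7
finger_force: 30.0
```

```bash
python3 - <<'E'
from h import *
b=capture("side")[130:250,265:405,::-1];a=capture("top")[140:260,265:405,::-1]
cv2.imwrite("pics/open.png",cv2.resize(np.vstack([b,a]),None,fx=2.5,fy=2.5,interpolation=cv2.INTER_CUBIC)[:, :])
o=get_obs();print(o["tool_pos"],o["tcp_rot"],o["contact_force"],o["dq"].round(3))
E
```

```text
[580.70802035 -44.98307145 118.91495013] [-3.14140346e+00  1.20048399e-03  7.02078515e-02] [-2.50086347  3.80471541 -2.16028223] [ 0.001 -0.001  0.001 -0.002 -0.003 -0.   ]
```

View pics/open.png

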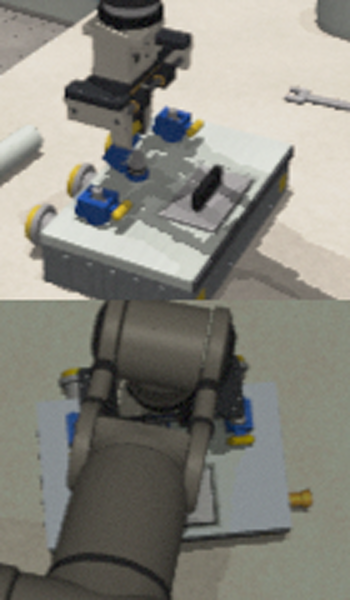

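The side crop shows the middle bolt standing free at (135,165). Its cap is tilted back between the fingers at (120,150), the other caps are shut and the hatch is flush. Handing in.

```bash
python3 -c "
from plant import *
print(close_job())"
```

```text
the job is handed in; nothing more can be done
None
```

I laid the hatch flush in its recess, tapped all three bolts and found the middle one loose, and handed in while holding its cap about 60° open (judged from the tool's travel); no verdict on the judging came back.

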